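# Chock the hall torch on the sagging shelf

### The arm

A 7-joint arm with a two-finger parallel gripper is mounted at the origin on the work surface. World frame = base frame: x ahead of the robot, y to its left, z up, the work surface at z = 0. Lengths are in m, angles in rad, forces in N, time in s.
With the tool pointing down it reaches from about 0.4 to 0.85 m from the base axis. Payload 10.4 kg.
Tool frame: the origin (TCP) lies midway between the tips of the shut fingers; the grasp point (between the pads) lies hold_point_z behind it (hold_point_z is the distance from the TCP to the grasp point, in m); z points along the fingers, y is the line along which they close (so a half turn about z gives the same grasp; the last joint's range is limited). The gripper opens to 87 mm and grips with 3 to 60 N. Pads are 19 mm wide; open, the fingers measure 117 mm over their backs; the gripper's body (75 mm by 190 mm) begins 51 mm behind the grasp point.
Start: joints at [-1.246, 0.332, -0.065, 1.46, 0.022, 1.35, -0.088], TCP at [0.213, 0.588, 0.202] pointing down, gripper open.
Joint ranges: [-2.6, 2.6], [-0.5, 2.12], [-1.47, 1.34], [0.16, 2.42], [-1.27, 4.41], [0.06, 2.06], [-2.6, 2.6]. Speed limits (rad/s): [2.22, 2.22, 2.79, 2.79, 3.14, 3.14, 3.14].

### API

Orientations are given as a unit quaternion [x, y, z, w].
In Python, from bench import * gives the robot as it stands. The module is installed in compiled form; this text tells all that it offers.
- The arm moves only by the tool drive_tool, never from a script. Its argument "increments" is a list of rows, each a list of 6 numbers: the shift along the tool's x, y, z scaled (see below), then the turn, a rotation vector about the tool's x, y, z scaled (see below). In form: [[dx, dy, dz, rx, ry, rz], ...]. A call has exactly 5 rows; each row is the pose to reach, as a shift and turn from the pose commanded when the call began, along the tool's axes at that moment; what a row does not reach only later rows make up. The controller multiplies each number of a shift by 300 mm and each number of a turn by pi/4 rad. A row lasts 1/12 s, in which the tool goes at most 41.7 mm and 7.16 degrees, less where a joint would pass 70% of its speed; a pose out of reach is approached as far as the arm can. A call with a number of a shift or a turn outside -1 to 1 is refused whole. A call with a gripper value outside its range is refused whole. "claw" is the closure, from 0 (fully open) to 1 (shut), set as the call begins (left out, the last holds). The fingers move at their own pace and stop on an object; "force" is the grip in N (left out, the last holds). Time passes only in rows, so rows that repeat a pose let the fingers close, or fill a call up. It gives the time, the measured TCP pose, the force, the opening and the grip force at its end, in the units of the state.
- read_state(): the state, without advancing time (a new reading comes with each control period).
- camera(name): name is "scene" or "top" or "wrist"; returns the picture (384x512x3 uint8, blue, green, red); there is no depth.
- get_calibration(name): a dict with "K" (3x3 intrinsics, pixels), "k1" (the pictures are not rectified: a ray, as slopes to the right and down, at radius r is drawn at 1 + k1 r^2 times it, then the intrinsics apply), "position" and "rotation" of the camera in the world. Camera axes: x right, y down, z forward; pixel columns grow to the right and rows downward; lengths in m; the calibration is good to about 2 mm. A picture is of the moment at which its call begins: read the wrist's pose just before it. get_calibration takes no time and is no camera call; for the wrist camera it gives the pose at the moment of the call.
- close_job(): hands the job in; it is judged then, once.
The state is a dict: "time": time; "joint_positions": joint angles; "joint_vel": joint speeds; "joint_torque": joint torques, N m; "ee_pos": TCP position; "eef_rot": TCP orientation; "ft_force": force on the tool from outside, world axes, zero at the start; "torque": the same for the moment, N m; "width": finger opening in m; "grip_force": force on a finger pad.
Only numpy, scipy, OpenCV 4.12 (cv2) and the standard library are available. Lean on these libraries where they do the work, as an engineer would, in place of code of your own. Each camera call takes 0.05 s, during which the arm holds its last target. There are 200 camera calls.

### The job

Put the yellow torch back on the black shelf by the fibre box, where it is kept for power cuts. The shelf has sagged and slopes down to its front, so first lay the orange rubber door wedge flat on the shelf with its thin end pointing up the slope, then lay the torch lengthways along the shelf on the uphill side with its middle against the wedge's thin end, and let go of it only once it is there, so that it cannot roll off. Leave the screwdriver, the spirit level and the plug adapter where they are.

Things in the scene. Friction and masses are not known exactly. Their poses are not given: they have to be found in the camera images.
- torch_center (a point): Middle of the torch: a smooth yellow cylinder with black end rings, 38 mm in diameter and 200 mm long, about 0.3 kg, balanced at its middle. It starts lying on the bench and rolls easily when nudged. x runs along the torch to the lens; y and z turn with it as it rolls.
- wedge_center (a point): Middle of the orange rubber door wedge (0.12 kg), 8 mm above its flat underside: 100 mm long (x) and 40 mm wide (y), 28 mm high at its thick end (-x) falling evenly to 4 mm at its thin end (+x). Its weight is centred 12 mm towards the thick end. z is up from the underside; it starts flat on the bench.
- wedge_tip (a point): Middle of the bottom edge of the wedge's thin end: 50 mm along x from the wedge's middle, on its underside. Same axes. A torch lying against the thin end on the same surface has its centre line 12 mm beyond this point along x and 19 mm above the surface.
- shelf_mid (a point): Middle of the upper face of the black steel shelf, 240 mm deep (x) and 460 mm wide (y), fixed to the low partition about 90 mm above the bench. x points up the slope to the partition, y left along the shelf, z square to its face. It slopes 6 degrees, low at the front edge (x = -120 mm, folded down 22 mm); a torch left on it unchocked rolls off.
- fibre_box (a point): Middle of the top of the white fibre box screwed to the shelf's left end: 130 mm (x) x 100 mm (y) x 28 mm high, same axes as the shelf. The rest of the shelf is bare.
- shelf_back (a point): Middle of the shelf's back edge, at the partition's face: 120 mm up the slope (x) from the shelf's middle, same axes. The partition's timber cap tops out 55 mm above this point and overhangs it by 20 mm.
- screwdriver: Bystander: red-handled screwdriver, 190 mm long, lying on the bench in front of the shelf. Origin on the bench under it.
- level: Bystander: green spirit level, 200 x 40 x 20 mm, lying on the bench in front of the shelf. Origin at the centre of its underside.
- adapter: Bystander: black plug adapter, 75 x 45 x 34 mm, on the bench in front of the shelf. Origin at the centre of its underside.
Not all that is in view belongs to the job. Of the things that look like the part that bears wedge_center, take the one that is farthest to the robot's right at the start.

How it is judged:
On the way, in this order (a step that is already met when the one before it is completed fails the run):
1. the wedge lies flat and let go on the shelf, thin end up the slope, while the torch is not on the shelf (z of wedge_center in the frame of shelf_mid between 0.002 and 0.016 m and x of wedge_center in the frame of shelf_mid between -0.074 and 0.045 m and y of wedge_center in the frame of shelf_mid between -0.215 and 0.11 m and angle between the z axis of wedge_center and the z axis of shelf_mid, either way round below 0.12 rad and angle between the x axis of wedge_center and the x axis of shelf_mid, either way round below 0.3 rad and x of shelf_back in the frame of wedge_center above 0.03 m and contact force between each of the arm, the fingers and wedge below 0.1 N and contact force between torch and partition below 0.05 N), for 0.2 s.
2. the torch, still in the gripper, lies along the shelf against the wedge's thin end (centre line within 30 mm uphill of it) (z of wedge_center in the frame of shelf_mid between 0.002 and 0.016 m and x of wedge_center in the frame of shelf_mid between -0.074 and 0.045 m and y of wedge_center in the frame of shelf_mid between -0.215 and 0.11 m and angle between the z axis of wedge_center and the z axis of shelf_mid, either way round below 0.12 rad and angle between the x axis of wedge_center and the x axis of shelf_mid, either way round below 0.3 rad and x of shelf_back in the frame of wedge_center above 0.03 m and x of torch_center in the frame of wedge_tip between 0 and 0.03 m and y of torch_center in the frame of wedge_tip between -0.035 and 0.035 m and z of torch_center in the frame of shelf_mid between 0.012 and 0.027 m and angle between the x axis of torch_center and the y axis of shelf_mid, either way round below 0.25 rad and contact force between the fingers and torch above 0.5 N), for 0.1 s.
At the end, for the whole second after the job is handed in: Wedge flat and wholly on the shelf, thin end up the slope (within 17 degrees). Torch on the shelf, along it (within 14 degrees), touching the wedge's thin end from uphill, its middle within 35 mm sideways of the wedge's centre line. Both let go and at rest (z of wedge_center in the frame of shelf_mid between 0.002 and 0.016 m and x of wedge_center in the frame of shelf_mid between -0.074 and 0.045 m and y of wedge_center in the frame of shelf_mid between -0.215 and 0.11 m and angle between the z axis of wedge_center and the z axis of shelf_mid, either way round below 0.12 rad and angle between the x axis of wedge_center and the x axis of shelf_mid, either way round below 0.3 rad and x of shelf_back in the frame of wedge_center above 0.03 m and x of torch_center in the frame of wedge_tip between 0.004 and 0.02 m and y of torch_center in the frame of wedge_tip between -0.035 and 0.035 m and z of torch_center in the frame of shelf_mid between 0.014 and 0.024 m and angle between the x axis of torch_center and the y axis of shelf_mid, either way round below 0.25 rad and contact force between each of the arm, the fingers and torch below 0.1 N and contact force between each of the arm, the fingers and wedge below 0.1 N and contact force between torch and wedge above 0.02 N and linear speed of each of torch, wedge below 0.01 m/s and angular speed of torch below 0.1 rad/s).
It fails at once if the screwdriver is shifted by more than 30 mm (distance of screwdriver from where it was at the start of the episode above 0.03 m).
It fails at once if the spirit level is shifted by more than 30 mm (distance of level from where it was at the start of the episode above 0.03 m).
It fails at once if the plug adapter is shifted by more than 30 mm (distance of adapter from where it was at the start of the episode above 0.03 m).
It also fails if it takes over 56 s, if anything falls off the work surface, if the arm or the gripper's body presses on something with over 40 N, if the wrist force passes 120 N, or if a joint passes its speed limit or range.

## Working session

There is one attempt and no reset: what is moved stays moved. The work goes in short steps, Python scripts to look and compute and a tool call to move; the robot and the scene stay as the last step left them, time stands still between calls to the robot, and variables do not carry over. Pictures are saved under pics/ and viewed, at most 10 in all, crops included, and the job is handed in when it is done.

Besides the shell and the picture viewer there is one more tool, called after "Emit:" as name(argument=value, ...), one argument or row to a line, values as JSON. drive_tool: Moves the arm, as the interface text tells. Its arguments: {"type":"object","properties":{"increments":{"type":"array","items":{"type":"array","items":{"type":"number"}}},"claw":{"type":"number"},"force":{"type":"number"}},"required":["increments"]}

```bash
mkdir -p pics; cat > h.py <<'E'
from bench import *
import numpy as np, cv2
from scipy.spatial.transform import Rotation as R
def ray(c,px):
    K=np.array(c["K"]);d=np.array([[(px[0]-K[0,2])/K[0,0],(px[1]-K[1,2])/K[1,1]]])[0]
    u=d.copy()
    for _ in range(20): u=d/(1+c["k1"]*(u@u))
    v=Rm(c)@np.array([u[0],u[1],1]); return np.array(c["position"]),v/np.linalg.norm(v)
def Rm(c):
    r=np.array(c["rotation"]); return r if r.shape==(3,3) else R.from_quat(r).as_matrix()
def onz(c,px,z):
    p,v=ray(c,px); return p+v*(z-p[2])/v[2]
def tri(c1,p1,c2,p2):
    a,u=ray(c1,p1);b,v=ray(c2,p2)
    s=np.linalg.lstsq(np.c_[u,-v],b-a,rcond=None)[0]
    A=a+u*s[0];B=b+v*s[1]; return (A+B)/2,np.linalg.norm(A-B)
def proj(c,P):
    q=Rm(c).T@(np.array(P)-np.array(c["position"]));u=q[:2]/q[2];u=u*(1+c["k1"]*(u@u));K=np.array(c["K"])
    return np.array([K[0,0]*u[0]+K[0,2],K[1,1]*u[1]+K[1,2]])
E
python3 - <<'E'
from h import *
s=read_state();print({k:np.round(v,3) for k,v in s.items()})
for n in("scene","top","wrist"):
    c=get_calibration(n);print(n,np.round(c["position"],3),np.round(Rm(c),3).tolist(),c["k1"],np.round(c["K"],1).tolist())
    cv2.imwrite(f"pics/{n}0.png",camera(n))
E
```

```text
{'time': np.float64(0.0), 'joint_positions': array([-1.246,  0.333, -0.065,  1.461,  0.022,  1.35 , -0.088]), 'joint_vel': array([-0.001,  0.001, -0.001,  0.001,  0.   ,  0.001,  0.001]), 'joint_torque': array([ 0.0000e+00, -6.2325e+01,  2.5000e-02, -3.8988e+01, -6.1000e-02,
        4.0000e-02,  0.0000e+00]), 'ee_pos': array([0.213, 0.587, 0.202]), 'eef_rot': array([ 0.173,  0.985, -0.001, -0.   ]), 'ft_force': array([-0.554, -0.479,  0.486]), 'torque': array([0.019, 0.017, 0.006]), 'grip_force': np.float64(0.0), 'width': np.float64(0.087)}
scene [1.451 0.362 0.833] [[-0.289, 0.586, -0.757], [0.957, 0.174, -0.231], [-0.003, -0.792, -0.611]] -0.10678785722947876 [[397.9, 0.0, 258.3], [0.0, 397.9, 195.1], [0.0, 0.0, 1.0]]
top [0.224 0.103 1.613] [[0.014, -0.98, 0.197], [-1.0, -0.015, -0.001], [0.004, -0.197, -0.98]] 0.05911807476012505 [[479.1, 0.0, 248.0], [0.0, 479.1, 189.5], [0.0, 0.0, 1.0]]
wrist [0.146 0.611 0.385] [[0.342, 0.908, 0.242], [0.94, -0.331, -0.089], [-0.001, 0.258, -0.966]] -0.0739430894971167 [[286.4, 0.0, 253.4], [0.0, 286.4, 199.2], [0.0, 0.0, 1.0]]
```

View pics/scene0.png

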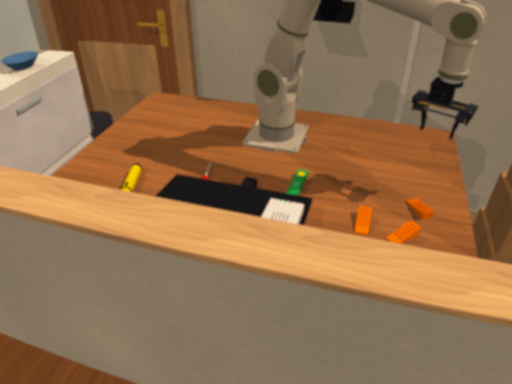

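View pics/top0.png

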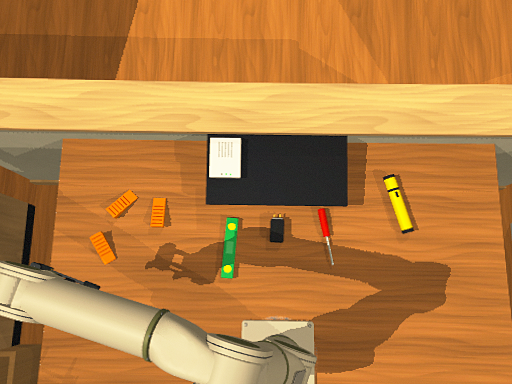

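The top view shows three orange wedges at about (122,204), (103,248) and (160,212), which are (404,233), (420,208) and (364,220) in the scene view. The robot's right is the right side of the top picture, so the wedge meant is the one at top (160,212). I'll measure it and check it in an enlarged crop.

```bash
python3 - <<'E'
from h import *
T=cv2.imread("pics/top0.png");S=cv2.imread("pics/scene0.png");W=cv2.imread("pics/wrist0.png")
a=cv2.resize(T[180:275,80:190],None,fx=3.6,fy=3.6,interpolation=cv2.INTER_CUBIC)
b=cv2.resize(S[190:250,340:445],(396,226),interpolation=cv2.INTER_CUBIC)
d=cv2.resize(T[165:240,370:425],(300,226*1),interpolation=cv2.INTER_CUBIC) 
o=np.zeros((600,800,3),np.uint8);o[:342,:396]=a;o[:226,400:796]=b;o[345:571,:300]=d;o[230:530,400:800]=cv2.resize(W,(400,300));cv2.imwrite("pics/crop0.png",o)
ct,cs=get_calibration("top"),get_calibration("scene")
def blobs(I,lo,hi,mn):
    m=cv2.inRange(cv2.cvtColor(I,cv2.COLOR_BGR2HSV),lo,hi)
    for c in cv2.findContours(m,0,1)[0]:
        if cv2.contourArea(c)>mn: yield c
for nm,lo,hi in(("or",(5,200,150),(16,255,255)),("ye",(24,170,120),(34,255,255))):
  for n,I,c in(("top",T,ct),("scene",S,cs)):
    for k in blobs(I,lo,hi,60):
      r=cv2.minAreaRect(k);bx=cv2.boxPoints(r)
      print(nm,n,np.round(r[0],1),np.round(bx,0).tolist(),[np.round(onz(c,p,0.015)[:2],3).tolist() for p in bx])
m=cv2.inRange(T,(0,0,0),(55,50,50))
for k in cv2.findContours(m,0,1)[0]:
  if cv2.contourArea(k)>1500: print("blk",cv2.contourArea(k),cv2.boundingRect(k),[ (p.tolist(),np.round(onz(ct,p,.09),3).tolist()) for p in cv2.approxPolyDP(k,4,True)[:,0]])
m=cv2.inRange(S,(0,0,0),(50,45,45))
for k in cv2.findContours(m,0,1)[0]:
  if cv2.contourArea(k)>800: print("blkS",cv2.boundingRect(k),[ (p.tolist(),np.round(onz(cs,p,.09),3).tolist()) for p in cv2.approxPolyDP(k,2,True)[:,0]])
E
```

```text
or top [102.  247.5] [[88.0, 237.0], [101.0, 230.0], [116.0, 258.0], [103.0, 265.0]] [[0.377, 0.629], [0.4, 0.589], [0.307, 0.532], [0.284, 0.572]]
or top [157.7 212.4] [[149.0, 227.0], [152.0, 197.0], [166.0, 198.0], [163.0, 228.0]] [[0.413, 0.429], [0.514, 0.424], [0.51, 0.378], [0.409, 0.383]]
or top [121. 203.] [[105.0, 209.0], [127.0, 187.0], [137.0, 197.0], [115.0, 219.0]] [[0.47, 0.58], [0.547, 0.512], [0.513, 0.476], [0.437, 0.545]]
or top [325.3  19. ] [[306.0, 16.0], [318.0, 1.0], [344.0, 22.0], [333.0, 37.0]] [[1.19, -0.101], [1.25, -0.143], [1.17, -0.239], [1.111, -0.197]]
or scene [403.6 234. ] [[384.0, 237.0], [413.0, 217.0], [423.0, 231.0], [394.0, 251.0]] [[0.525, 0.473], [0.404, 0.558], [0.465, 0.588], [0.578, 0.505]]
or scene [363.  219.6] [[353.0, 233.0], [358.0, 204.0], [373.0, 206.0], [368.0, 235.0]] [[0.532, 0.381], [0.388, 0.381], [0.388, 0.43], [0.531, 0.426]]
or scene [420.6 206.8] [[405.0, 200.0], [417.0, 190.0], [436.0, 214.0], [425.0, 223.0]] [[0.32, 0.533], [0.253, 0.572], [0.367, 0.633], [0.426, 0.595]]
ye top [399.8 209.4] [[388.0, 192.0], [398.0, 188.0
[... 1354 characters left out ...]
0.09]), ([422, 127], [-0.09, 0.584, 0.09]), ([425, 111], [-0.25, 0.603, 0.09]), ([424, 106], [-0.303, 0.601, 0.09]), ([417, 103], [-0.325, 0.571, 0.09]), ([418, 100], [-0.362, 0.576, 0.09]), ([423, 99], [-0.382, 0.6, 0.09]), ([458, 109], [-0.324, 0.751, 0.09]), ([460, 112], [-0.294, 0.757, 0.09]), ([451, 136], [-0.049, 0.695, 0.09]), ([457, 123], [-0.176, 0.731, 0.09]), ([465, 117], [-0.249, 0.773, 0.09]), ([466, 123], [-0.189, 0.77, 0.09]), ([472, 114], [-0.292, 0.808, 0.09]), ([468, 111], [-0.318, 0.794, 0.09]), ([474, 109], [-0.35, 0.825, 0.09]), ([451, 100], [-0.417, 0.729, 0.09]), ([453, 89], [-0.562, 0.753, 0.09]), ([461, 84], [-0.649, 0.802, 0.09]), ([447, 84], [-0.621, 0.729, 0.09])]
```

View pics/crop0.png

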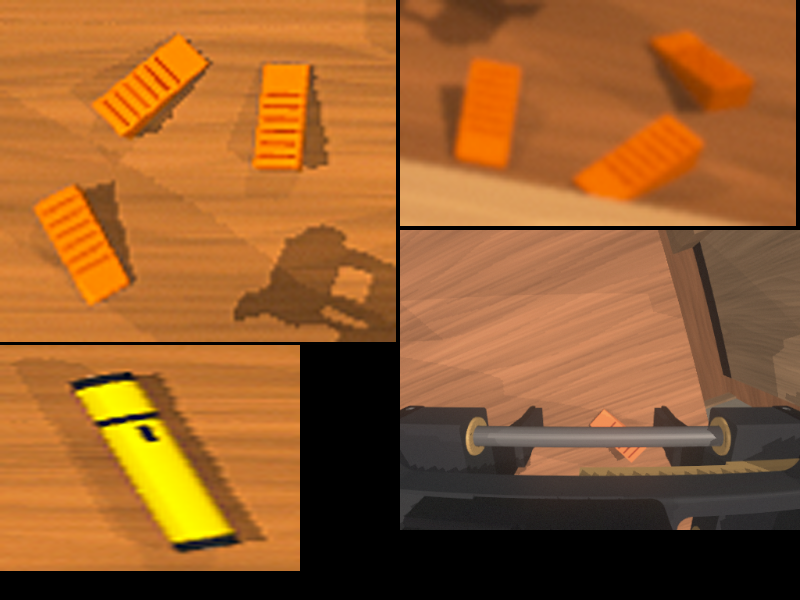

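The crop confirms three equal wedges. The one at top (160,212) is farthest to the robot's right. Its grooves run to the near end and its shadow is widest there, so the thin end points to +x, away from the robot. The torch lies at top (398,205). Next I triangulate the shelf, box, wedge and torch.

```bash
python3 - <<'E'
from h import *
import bench; print([n for n in dir(bench) if n[0]!='_'], getattr(bench,'hold_point_z',None))
T=cv2.imread("pics/top0.png");S=cv2.imread("pics/scene0.png")
ct,cs=get_calibration("top"),get_calibration("scene")
def show(n,pt,ps):
    p,e=tri(ct,pt,cs,ps);print(n,np.round(p,3),"gap",round(e,4))
# shelf front corners (scene sees true top edge)
for p in((176,176),(310,200)): print("front scene z.078",np.round(onz(cs,p,.078),3))
for p in((346.5,205.5),(206,204)): print("front top z.078/.056",np.round(onz(ct,p,.078),3),np.round(onz(ct,p,.056),3))
# fibre box
for n,I in(("T",T),("S",S)):
    m=cv2.inRange(I,(175,175,175),(255,255,255)); m=cv2.morphologyEx(m,cv2.MORPH_CLOSE,np.ones((5,5)))
    for k in cv2.findContours(m,0,1)[0]:
        x,y,w,h=cv2.boundingRect(k)
        if 300<cv2.contourArea(k)<3000 and y<260: print("box",n,(x,y,w,h),cv2.boxPoints(cv2.minAreaRect(k)).round(0).tolist(),cv2.approxPolyDP(k,3,True)[:,0].tolist())
# wedge & torch
show("wedge mid",(157.7,212.4),(363,219.6))
def line(I,x0,x1,y0,y1):
    h=cv2.cvtColor(I[y0:y1,x0:x1],cv2.COLOR_BGR2HSV);m=cv2.inRange(h,(22,130,90),(36,255,255))
    m=cv2.morphologyEx(m,cv2.MORPH_CLOSE,np.ones((7,7)))
    k=max(cv2.findContours(m,0,1)[0],key=cv2.contourArea);r=cv2.minAreaRect(k);b=cv2.boxPoints(r)+[x0,y0]
    e=sorted([tuple((b[i]+b[(i+1)%4])/2) for i in range(4)],key=lambda q:-abs((q-b.mean(0))@ (q-b.mean(0))))[:2]
    return sorted(e,key=lambda q:q[1]),b.mean(0)
et,mt=line(T,370,430,165,245);es,ms=line(S,110,160,150,200)
print("torch",et,mt,es,ms);show("torch mid",mt,ms)
for q in et: print("top end z.025",np.round(onz(ct,q,.025),3))
for q in es: print("scene end z.025",np.round(onz(cs,q,.025),3))
E
```

```text
['PlanningError', 'camera', 'close_job', 'get_calibration', 'hold_point_z', 'read_state'] 0.0187
front scene z.078 [ 0.493 -0.216  0.078]
front scene z.078 [0.493 0.236 0.078]
front top z.078/.056 [ 0.483 -0.218  0.078] [ 0.487 -0.223  0.056]
front top z.078/.056 [0.482 0.237 0.078] [0.485 0.239 0.056]
box T (209, 138, 32, 39) [[209.0, 138.0], [240.0, 138.0], [240.0, 176.0], [209.0, 176.0]] [[210, 138], [209, 176], [239, 176], [240, 138]]
box S (263, 200, 39, 23) [[263.0, 216.0], [266.0, 198.0], [302.0, 205.0], [298.0, 223.0]] [[263, 215], [296, 222], [301, 205], [271, 200]]
wedge mid [0.461 0.404 0.014] gap 0.0002
torch [(np.float64(388.73719549179077), np.float64(177.3919849395752)), (np.float64(406.83741569519043), np.float64(229.1068992614746))] [397.78730559 203.2494421 ] [(np.float64(136.89348983764648), np.float64(164.54438018798828)), (np.float64(126.06212997436523), np.float64(190.84911346435547))] [131.47780991 177.69674683]
torch mid [ 0.499 -0.394  0.041] gap 0.0032
top end z.025 [ 0.591 -0.374  0.025]
top end z.025 [ 0.416 -0.426  0.025]
scene end z.025 [ 0.399 -0.433  0.025]
scene end z.025 [ 0.555 -0.383  0.025]
```

```bash
cat >> h.py <<'E'
def target(yaw,slope=0.):
    # closing axis (tool y) at yaw, tool z straight down, then tipped so that its x-z plane follows a shelf sloping up along +x
    y=np.array([np.cos(yaw),np.sin(yaw),0]);z=np.array([0,0,-1.]);M=np.c_[np.cross(y,z),y,z]
    return R.from_rotvec([0,-slope,0])*R.from_matrix(M)
def plan(p,q):
    s=read_state();r=R.from_quat(s["eef_rot"])
    d=r.inv().apply(np.array(p)-s["ee_pos"])/0.3;t=(r.inv()*q).as_rotvec()/(np.pi/4)
    print("t",round(float(s["time"]),2),"at",np.round(s["ee_pos"],4),"shift",np.round(d,3),"turn",np.round(t,3),"calls",round(max(np.linalg.norm(d)*.3/.208,np.linalg.norm(t)*45/35.8),2))
E
python3 - <<'E'
from h import *
ct,cs=get_calibration("top"),get_calibration("scene")
for a,b in(((209.5,176.5),(301,205)),((239.5,176.5),(270,199.5)),((240,138),(263,215))): print(tri(ct,a,cs,b))
print(proj(ct,(.493,-.216,.078)),proj(cs,(.493,-.216,.078)))
plan([.449,.404,.15],target(np.radians(87)))
E
```

```text
(array([0.56585999, 0.22338202, 0.11236504]), np.float64(0.004883442836775748))
(array([0.56700863, 0.12910253, 0.11222184]), np.float64(0.0008293506979370738))
(array([0.68261201, 0.13498119, 0.14942796]), np.float64(0.011409712270154693))
[345.69204822 202.5825508 ] [176.02294691 176.04028721]
t 0.15 at [0.2129 0.5873 0.2019] shift [-0.948 -0.306  0.173] turn [-0.001 -0.    -0.376] calls 1.46
```

Emit:
drive_tool(
  increments=[
    [-0.47,-0.15,0.09,0,0,0],
    [-0.47,-0.15,0.09,0,0,0],
    [-0.47,-0.15,0.09,0,0,0],
    [-0.47,-0.15,0.09,0,0,0],
    [-0.47,-0.15,0.09,0,0,0],
  ],
  claw=0.2,
  force=25,
)

```text
time: 0.57
ee_pos: [0.3364, 0.4918, 0.1743]
eef_rot: [0.178, 0.984, -0.002, 0.001]
ft_force: [-0.1, -1.0, 0.6]
width: 0.0706
grip_force: 0.0
```

Emit:
drive_tool(
  increments=[
    [-0.48,-0.155,0.083,0,0,-0.376],
    [-0.48,-0.155,0.083,0,0,-0.376],
    [-0.48,-0.155,0.083,0,0,-0.376],
    [-0.48,-0.155,0.083,0,0,-0.376],
    [-0.48,-0.155,0.083,0,0,-0.376],
  ],
)

```text
time: 0.98
ee_pos: [0.4558, 0.3974, 0.1492]
eef_rot: [0.031, 1.0, -0.002, 0.001]
ft_force: [1.2, -0.6, 0.1]
width: 0.0696
grip_force: 0.0
```

```bash
python3 - <<'E'
from h import *
c=get_calibration("wrist");I=camera("wrist");cv2.imwrite("pics/w1.png",I)
s=read_state();print(s["ee_pos"],s["eef_rot"],s["joint_positions"].round(2),s["width"])
m=cv2.inRange(cv2.cvtColor(I,cv2.COLOR_BGR2HSV),(4,185,120),(17,255,255))
for k in cv2.findContours(m,0,1)[0]:
  if cv2.contourArea(k)>200: print(cv2.boundingRect(k),cv2.boxPoints(cv2.minAreaRect(k)).round(0).tolist())
for P in((.411,.426,.028),(.411,.386,.028),(.511,.42,.004),(.511,.38,.004)): print(proj(c,P).round(0))
plan([.449,.404,.004],target(np.radians(87)))
E
```

```text
[0.45276044 0.40070995 0.14963578] [ 2.97045704e-02  9.99558060e-01 -1.14680908e-03  9.46699418e-05] [-0.85  0.32  0.05  1.59 -0.02  1.23  0.72] 0.06957844096740676
[279. 147.]
[241. 149.]
[275. 228.]
[243. 230.]
t 1.03 at [0.4528 0.4007 0.1496] shift [0.013 0.011 0.485] turn [-0.003  0.    -0.009] calls 0.7
```

View pics/w1.png

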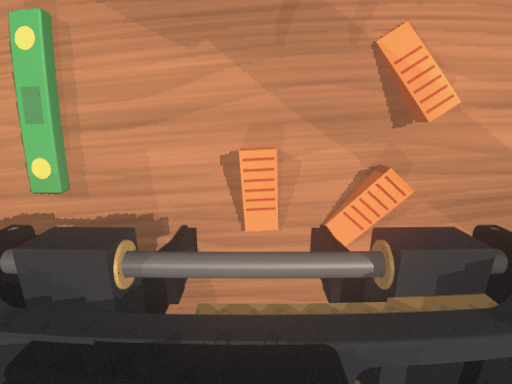

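The wrist view shows the target wedge with its thick end at (240–277,149) and its thin end at (245–278,230), within about 2 px of the prediction. Yaw is about -0.5 deg. The neighbouring wedge's corner at (326,230) is clear of the fingers. I'll descend now.

```bash
python3 - <<'E'
from h import *
plan([.449,.4035,.004],target(np.radians(89)))
E
```

```text
t 1.03 at [0.4528 0.4007 0.1496] shift [0.013 0.01  0.485] turn [-0.003  0.    -0.053] calls 0.7
```

Emit:
drive_tool(
  increments=[
    [0,0,0.13,0,0,-0.044],
    [0,0,0.26,0,0,-0.044],
    [0,0,0.36,0,0,-0.044],
    [0,0,0.44,0,0,-0.044],
    [0,0,0.485,0,0,-0.044],
  ],
)

```text
time: 1.45
ee_pos: [0.4471, 0.4044, 0.0019]
eef_rot: [0.008, 1.0, -0.001, -0.002]
ft_force: [-0.5, -0.6, -0.6]
width: 0.0694
grip_force: 0.0
```

Emit:
drive_tool(
  increments=[
    [0,0,0,0,0,0],
    [0,0,0,0,0,0],
    [0,0,0,0,0,0],
    [0,0,0,0,0,0],
    [0,0,0,0,0,0],
  ],
  claw=1,
)

```text
time: 1.87
ee_pos: [0.4505, 0.4053, 0.0067]
eef_rot: [0.009, 1.0, 0.001, 0.001]
ft_force: [-0.7, -0.2, 0.1]
width: 0.0443
grip_force: 0.0
```

Emit:
drive_tool(
  increments=[
    [0,0,0,0,0,0],
    [0,0,0,0,0,0],
    [0,0,0,0,0,0],
    [0,0,0,0,0,0],
    [0,0,0,0,0,0],
  ],
)

```text
time: 2.28
ee_pos: [0.4498, 0.4044, 0.0051]
eef_rot: [0.009, 1.0, 0.0, 0.0]
ft_force: [-0.4, -0.9, 0.2]
width: 0.0111
grip_force: 0.0
```

```bash
python3 - <<'E'
from h import *
I=camera("wrist");T=camera("top");S=camera("scene")
o=np.zeros((600,800,3),np.uint8);o[:384,:512]=I
o[386:586,:300]=cv2.resize(T[170:270,60:210],(300,200));o[386:586,310:610]=cv2.resize(S[170:270,310:460],(300,200));cv2.imwrite("pics/w2.png",o)
s=read_state();print(s["width"],s["grip_force"],s["ee_pos"])
E
```

```text
0.0025926431769825588 0.0 [0.44973289 0.40444133 0.00502247]
```

View pics/w2.png

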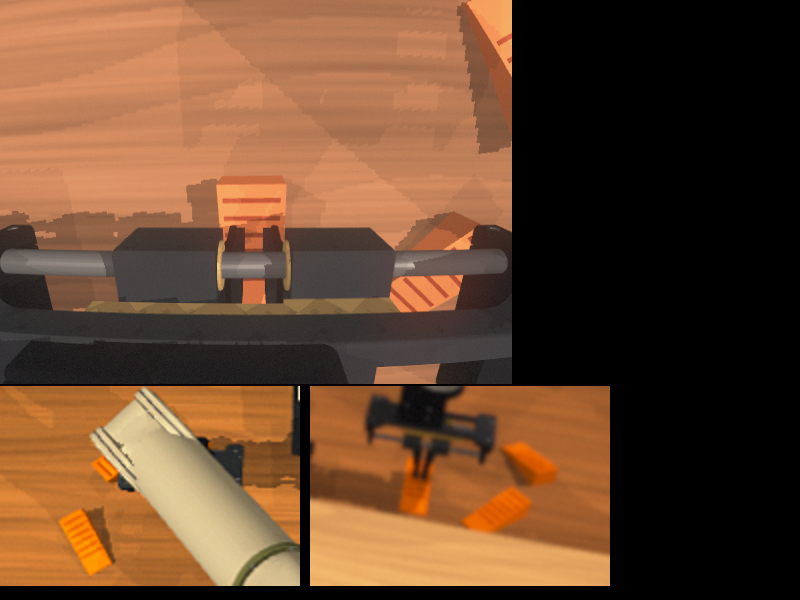

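```bash
python3 - <<'E'
from h import *
c=get_calibration("wrist");s=read_state();print(s["width"],s["time"])
for n,P in(("tcp",s["ee_pos"]),("hold",s["ee_pos"]+[0,0,.0187]),("thickL",(.411,.384,.028)),("thickR",(.411,.424,.028)),("thickbot",(.411,.404,0)),("thinL",(.511,.384,.004)),("thinR",(.511,.424,.004))): print(n,proj(c,P).round(0))
for p in((218,177),(286,177)): print(onz(c,p,.028).round(3))
I=cv2.imread("pics/w2.png");h=cv2.cvtColor(I,cv2.COLOR_BGR2HSV)
print([ (y,I[y,252].tolist()) for y in (215,240,270,290,300,304,310)])
E
```

```text
0.0025926431769825588 2.4333
tcp [254. 231.]
hold [254. 241.]
thickL [217. 182.]
thickR [287. 181.]
thickbot [252. 173.]
thinL [228. 307.]
thinR [282. 306.]
[0.408 0.385 0.028]
[0.409 0.423 0.028]
[(215, [84, 142, 242]), (240, [67, 108, 202]), (270, [114, 119, 130]), (290, [70, 115, 215]), (300, [69, 115, 215]), (304, [76, 118, 151]), (310, [68, 104, 132])]
```

```bash
python3 - <<'E'
from h import *
cs=get_calibration("scene");s=read_state()
p=s["ee_pos"]
for dz in(0,.02,.04): print(dz,proj(cs,p+[0,0,dz]).round(1))
I=camera("scene");W=camera("wrist");cv2.imwrite("pics/s3raw.png",I)
o=np.zeros((600,800,3),np.uint8);o[:,:400]=cv2.resize(I[175:250,340:390],(400,600),interpolation=cv2.INTER_CUBIC)
o[:400,400:]=cv2.resize(W[150:310,175:335],(400,400));cv2.imwrite("pics/s3.png",o)
E
```

```text
0 [362.9 219.4]
0.02 [363.9 214.6]
0.04 [365.  209.7]
```

View pics/s3.png

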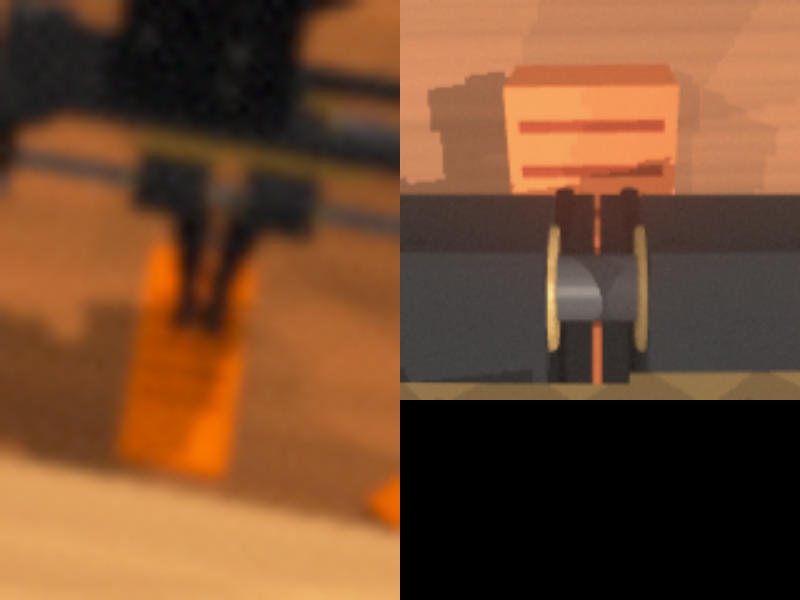

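The fingers shut just above the wedge, with their tips at scene (365,216). That ray puts the tips about 13 mm higher than the TCP reading, even though the reading is 5 mm. The wedge is unmoved. I'll reopen and descend in small steps, watching the force.

Emit:
drive_tool(
  increments=[
    [0,0,-0.05,0,0,0],
    [0,0,-0.07,0,0,0],
    [0,0,-0.07,0,0,0],
    [0,0,-0.07,0,0,0],
    [0,0,-0.07,0,0,0],
  ],
  claw=0.2,
)

```text
time: 2.95
ee_pos: [0.4496, 0.4043, 0.0256]
eef_rot: [0.009, 1.0, -0.0, -0.0]
ft_force: [-0.2, -0.0, -0.4]
width: 0.0265
grip_force: 0.0
```

Emit:
drive_tool(
  increments=[
    [0,0,0,0,0,0],
    [0,0,0,0,0,0],
    [0,0,0.0,0,0,0],
    [0,0,0.0,0,0,0],
    [0,0,0,0,0,0],
  ],
)

```text
time: 3.37
ee_pos: [0.4497, 0.4044, 0.0259]
eef_rot: [0.009, 1.0, -0.0, -0.0]
ft_force: [0.4, 0.4, -0.1]
width: 0.0592
grip_force: 0.0
```

Emit:
drive_tool(
  increments=[
    [0,0,0.02,0,0,0],
    [0,0,0.04,0,0,0],
    [0,0,0.06,0,0,0],
    [0,0,0.07,0,0,0],
    [0,0,0.08,0,0,0],
  ],
)

```text
time: 3.78
ee_pos: [0.4495, 0.4042, 0.0012]
eef_rot: [0.009, 1.0, -0.0, -0.0]
ft_force: [0.5, -0.5, 0.3]
width: 0.0698
grip_force: 0.0
```

Emit:
drive_tool(
  increments=[
    [0,0,0.003,0,0,0],
    [0,0,0.006,0,0,0],
    [0,0,0.01,0,0,0],
    [0,0,0.01,0,0,0],
    [0,0,0.01,0,0,0],
  ],
)

```text
time: 4.2
ee_pos: [0.4499, 0.4045, -0.0008]
eef_rot: [0.009, 1.0, 0.0, 0.0]
ft_force: [-0.2, -0.1, -0.4]
width: 0.0697
grip_force: 0.0
```

No bench contact at z = -0.0008, so the reported z reads low. I'll keep feeling down.

Emit:
drive_tool(
  increments=[
    [0,0,0.004,0,0,0],
    [0,0,0.008,0,0,0],
    [0,0,0.012,0,0,0],
    [0,0,0.016,0,0,0],
    [0,0,0.016,0,0,0],
  ],
)

```text
time: 4.62
ee_pos: [0.4496, 0.4043, -0.0061]
eef_rot: [0.009, 1.0, -0.0, -0.0]
ft_force: [0.1, 0.5, 0.5]
width: 0.0692
grip_force: 0.0
```

Emit:
drive_tool(
  increments=[
    [0,0,0.003,0,0,0],
    [0,0,0.006,0,0,0],
    [0,0,0.01,0,0,0],
    [0,0,0.01,0,0,0],
    [0,0,0.01,0,0,0],
  ],
)

```text
time: 5.03
ee_pos: [0.4497, 0.4044, -0.0088]
eef_rot: [0.009, 1.0, 0.0, -0.0]
ft_force: [-0.3, -0.4, -0.2]
width: 0.0696
grip_force: 0.0
```

Emit:
drive_tool(
  increments=[
    [0,0,0.004,0,0,0],
    [0,0,0.006,0,0,0],
    [0,0,0.006,0,0,0],
    [0,0,0.006,0,0,0],
    [0,0,0.006,0,0,0],
  ],
  claw=1,
)

```text
time: 5.45
ee_pos: [0.4498, 0.4045, -0.0105]
eef_rot: [0.009, 1.0, 0.0, 0.0]
ft_force: [-0.8, -0.6, -0.1]
width: 0.0442
grip_force: 0.0
```

Emit:
drive_tool(
  increments=[
    [0,0,0,0,0,0],
    [0,0,0,0,0,0],
    [0,0,0,0,0,0],
    [0,0,0,0,0,0],
    [0,0,0,0,0,0],
  ],
)

```text
time: 5.87
ee_pos: [0.4497, 0.4045, -0.0105]
eef_rot: [0.009, 1.0, 0.0, 0.0]
ft_force: [0.0, -1.3, 1.4]
width: 0.0399
grip_force: 25.0
```

Gripped: width 39.9 mm at 25 N, with the underside at z = 0 and the TCP at -0.0105. That difference is the reference for placing. I'll lift, and plan the move to the shelf at wedge x = -0.055, y = -0.03 in shelf axes.

Emit:
drive_tool(
  increments=[
    [0,0,-0.1,0,0,0],
    [0,0,-0.2,0,0,0],
    [0,0,-0.33,0,0,0],
    [0,0,-0.45,0,0,0],
    [0,0,-0.6,0,0,0],
  ],
)

```text
time: 6.28
ee_pos: [0.4491, 0.4038, 0.1669]
eef_rot: [0.009, 1.0, -0.001, -0.001]
ft_force: [0.9, 0.3, -1.1]
width: 0.0397
grip_force: 25.0
```

```bash
cat >> h.py <<'E'
SL=np.radians(6);M=np.array([.612,.010,.0895]);RS=R.from_rotvec([0,-SL,0])
def sh(x,y,z): return M+RS.apply([x,y,z])
def to_sh(p): return RS.inv().apply(np.array(p)-M)
E
python3 - <<'E'
from h import *
s=read_state();print(s["width"],s["grip_force"])
for z in(.10,-.0105): print(sh(-.065,-.03,z).round(4)); plan(sh(-.065,-.03,z),target(np.pi/2,SL))
E
```

```text
0.0396992937663484 24.999168813228607
[ 0.5369 -0.02    0.1822]
t 6.28 at [0.4491 0.4038 0.1669] shift [-0.318 -1.407 -0.05 ] turn [-0.003 -0.135 -0.023] calls 2.08
[ 0.5485 -0.02    0.0723]
t 6.28 at [0.4491 0.4038 0.1669] shift [-0.357 -1.406  0.317] turn [-0.003 -0.135 -0.023] calls 2.14
```

Emit:
drive_tool(
  increments=[
    [-0.02,-0.12,-0.05,0,0,0],
    [-0.05,-0.24,-0.05,0,0,0],
    [-0.08,-0.37,-0.05,0,0,0],
    [-0.1,-0.5,-0.05,0,0,0],
    [-0.12,-0.6,-0.05,0,0,0],
  ],
)

```text
time: 6.7
ee_pos: [0.4828, 0.2203, 0.1812]
eef_rot: [0.01, 1.0, -0.0, 0.0]
ft_force: [0.9, 0.2, -0.2]
width: 0.0395
grip_force: 25.0
```

Emit:
drive_tool(
  increments=[
    [-0.02,-0.12,0,0,0,0],
    [-0.05,-0.24,0,0,0,0],
    [-0.08,-0.37,0,0,0,0],
    [-0.1,-0.5,0,0,0,0],
    [-0.12,-0.6,0,0,0,0],
  ],
)

```text
time: 7.12
ee_pos: [0.5152, 0.0396, 0.1812]
eef_rot: [0.01, 1.0, -0.0, 0.0]
ft_force: [0.8, -0.3, -0.7]
width: 0.0394
grip_force: 25.0
```

Emit:
drive_tool(
  increments=[
    [-0.02,-0.07,0,0,-0.135,-0.023],
    [-0.05,-0.14,0,0,-0.135,-0.023],
    [-0.08,-0.2,0,0,-0.135,-0.023],
    [-0.08,-0.2,0,0,-0.135,-0.023],
    [-0.08,-0.2,0,0,-0.135,-0.023],
  ],
)

```text
time: 7.53
ee_pos: [0.5381, -0.0182, 0.181]
eef_rot: [0.001, 0.999, -0.0, 0.053]
ft_force: [-0.4, 0.5, -2.0]
width: 0.0397
grip_force: 25.0
```

```bash
python3 - <<'E'
from h import *
s=read_state();print(s["width"],s["grip_force"],s["joint_positions"].round(2))
c=get_calibration("wrist");W=camera("wrist");S=camera("scene");cs=get_calibration("scene")
p=s["ee_pos"];r=R.from_quat(s["eef_rot"])
# where shelf front corner/box should draw; held wedge tip expected at
tip=p+r.apply([-.06,0,-.0105]);print("tip scene",proj(cs,tip).round(1),"wrist",proj(c,tip).round(1))
for a in((-.12,-.23,0),(-.12,.23,0),(-.12,0,0),(-.065,.13,.028),(-.065,.13,0)): print(a,"wrist",proj(c,sh(*a)).round(0))
o=np.zeros((384,800,3),np.uint8);o[:,:512]=W;o[:300,514:]=cv2.resize(S[150:240,200:286],(286,300));cv2.imwrite("pics/p1.png",o)
plan(sh(-.065,-.03,.03),target(np.pi/2,SL))
E
```

```text
0.03974854563047287 24.999209940433502 [-0.39  0.06  0.35  1.84 -0.02  1.14  1.53]
tip scene [217.5 172.7] wrist [254.2 314.5]
(-0.12, -0.23, 0) wrist [ 54. 142.]
(-0.12, 0.23, 0) wrist [503. 142.]
(-0.12, 0, 0) wrist [283. 139.]
(-0.065, 0.13, 0.028) wrist [421. 201.]
(-0.065, 0.13, 0) wrist [406. 193.]
t 7.63 at [ 0.538  -0.0163  0.1809] shift [ 0.003 -0.012  0.229] turn [-0.001  0.001  0.001] calls 0.33
```

View pics/p1.png

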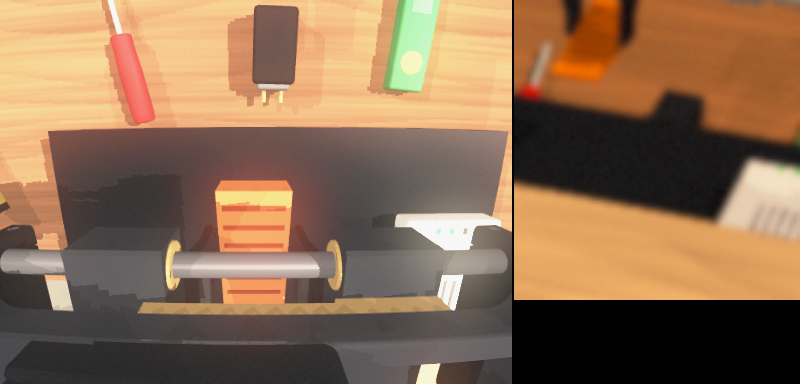

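The wedge is held straight: its tip is at scene (220,172.5) against the predicted (217.5,172.7). The shelf's front corners are at wrist (51,132) and (507,131), about 10 px off the prediction, so I re-triangulate the front edge.

```bash
python3 - <<'E'
from h import *
c=get_calibration("wrist");ct,cs=get_calibration("top"),get_calibration("scene")
for n,w,t,s in(("FR",(51,132),(346.5,205.5),(176,176)),("FL",(507,131),(206,204),(310,200))):
    print(n,"w+s",*[np.round(v,4) for v in tri(c,w,cs,s)],"w+t",*[np.round(v,4) for v in tri(c,w,ct,t)],"t+s",*[np.round(v,4) for v in tri(ct,t,cs,s)])
    for z in(.056,.078): print(z,[onz(k,q,z).round(3).tolist() for k,q in((c,w),(ct,t),(cs,s))])
I=cv2.imread("pics/scene0.png")
for n,f in(("S",lambda u:proj(cs,u)),("T",lambda u:proj(ct,u))): print(n,[f((x,-.1,z)).round(1).tolist() for x,z in((.493,.078),(.483,.078),(.487,.056))])
g=I[:,:,:].max(2)
print("scene col215",g[168:215:1,215].tolist()); print("top col300",cv2.imread("pics/top0.png").max(2)[125:215,300].tolist())
E
```

```text
FR w+s [ 0.4838 -0.2221  0.0712] 0.0013 w+t [ 0.4833 -0.2184  0.0775] 0.0005 t+s [ 0.4848 -0.2203  0.0717] 0.0013
0.056 [[0.486, -0.234, 0.056], [0.487, -0.223, 0.056], [0.465, -0.233, 0.056]]
0.078 [[0.483, -0.218, 0.078], [0.483, -0.218, 0.078], [0.493, -0.216, 0.078]]
FL w+s [0.4831 0.2382 0.0755] 0.0104 w+t [0.4802 0.2367 0.0838] 0.0008 t+s [0.4831 0.2362 0.0708] 0.0034
0.056 [[0.483, 0.263, 0.056], [0.485, 0.239, 0.056], [0.465, 0.232, 0.056]]
0.078 [[0.48, 0.242, 0.078], [0.482, 0.237, 0.078], [0.493, 0.236, 0.078]]
S [[208.2, 181.8], [209.3, 180.1], [209.4, 186.2]]
T [[309.9, 202.0], [309.9, 205.1], [309.0, 205.0]]
scene col215 [114, 118, 118, 117, 114, 114, 117, 118, 114, 112, 115, 126, 115, 80, 38, 29, 24, 23, 24, 27, 27, 25, 22, 27, 24, 24, 26, 28, 27, 27, 26, 24, 24, 28, 24, 24, 24, 26, 45, 103, 173, 219, 228, 228, 224, 222, 222]
top col300 [251, 250, 245, 251, 247, 243, 247, 247, 162, 161, 33, 33, 35, 36, 37, 36, 38, 37, 38, 34, 36, 41, 35, 35, 38, 41, 38, 35, 36, 39, 40, 40, 38, 39, 38, 38, 41, 39, 41, 39, 40, 38, 34, 38, 39, 44, 43, 38, 35, 40, 42, 42, 40, 41, 37, 43, 42, 41, 39, 42, 39, 42, 42, 40, 42, 40, 42, 45, 42, 43, 41, 38, 38, 42, 40, 42, 40, 42, 40, 42, 53, 204, 188, 194, 180, 182, 192, 205, 202, 200]
```

```bash
sed -i 's/M=np.array(.*);RS/M=np.array([.603,.010,.087]);RS/' h.py; python3 - <<'E'
from h import *
for z in(.02,-.0105): plan(sh(-.065,-.03,z),target(np.pi/2,SL))
E
```

```text
t 7.63 at [ 0.538  -0.0163  0.1809] shift [ 0.034 -0.012  0.267] turn [-0.001  0.001  0.001] calls 0.39
t 7.63 at [ 0.538  -0.0163  0.1809] shift [ 0.034 -0.012  0.369] turn [-0.001  0.001  0.001] calls 0.53
```

Emit:
drive_tool(
  increments=[
    [0.034,0,0,0,0,0],
    [0.034,0,0.1,0,0,0],
    [0.034,0,0.2,0,0,0],
    [0.034,0,0.28,0,0,0],
    [0.034,0,0.335,0,0,0],
  ],
)

```text
time: 8.05
ee_pos: [0.5369, -0.0163, 0.0776]
eef_rot: [-0.001, 0.999, -0.0, 0.052]
ft_force: [-0.7, 0.6, -1.7]
width: 0.0399
grip_force: 25.0
```

Emit:
drive_tool(
  increments=[
    [0,0,0.005,0,0,0],
    [0,0,0.01,0,0,0],
    [0,0,0.015,0,0,0],
    [0,0,0.017,0,0,0],
    [0,0,0.017,0,0,0],
  ],
)

```text
time: 8.47
ee_pos: [0.5397, -0.0171, 0.0759]
eef_rot: [-0.0, 0.999, -0.0, 0.054]
ft_force: [0.6, -0.3, -1.3]
width: 0.0397
grip_force: 25.0
```

Emit:
drive_tool(
  increments=[
    [0,0,0.003,0,0,0],
    [0,0,0.006,0,0,0],
    [0,0,0.008,0,0,0],
    [0,0,0.01,0,0,0],
    [0,0,0.01,0,0,0],
  ],
)

```text
time: 8.88
ee_pos: [0.54, -0.0171, 0.0751]
eef_rot: [0.0, 0.999, 0.0, 0.054]
ft_force: [-17.9, 0.6, 32.4]
width: 0.0397
grip_force: 25.0
```

Contact came at TCP z = 0.0752, so the shelf face is about 5 mm higher than I set; M_z is about 0.092, in line with the text. I'll relax the press and open.

Emit:
drive_tool(
  increments=[
    [0,0,-0.004,0,0,0],
    [0,0,-0.006,0,0,0],
    [0,0,-0.006,0,0,0],
    [0,0,-0.006,0,0,0],
    [0,0,-0.006,0,0,0],
  ],
)

```text
time: 9.3
ee_pos: [0.5399, -0.0171, 0.0752]
eef_rot: [-0.0, 0.999, -0.0, 0.054]
ft_force: [-6.9, 0.3, 10.7]
width: 0.0395
grip_force: 25.0
```

Emit:
drive_tool(
  increments=[
    [0,0,0,0,0,0],
    [0,0,0,0,0,0],
    [0,0,0,0,0,0],
    [0,0,0,0,0,0],
    [0,0,0,0,0,0],
  ],
  claw=0.2,
)

```text
time: 9.72
ee_pos: [0.5393, -0.0173, 0.0737]
eef_rot: [-0.0, 0.999, -0.0, 0.053]
ft_force: [-0.3, -1.3, 1.1]
width: 0.0646
grip_force: 0.0
```

Emit:
drive_tool(
  increments=[
    [0,0,0,0,0,0],
    [0,0,-0.03,0,0,0],
    [0,0,-0.1,0,0,0],
    [0,0,-0.2,0,0,0],
    [0,0,-0.3,0,0,0],
  ],
)

```text
time: 10.13
ee_pos: [0.5291, -0.0175, 0.1645]
eef_rot: [0.0, 0.999, -0.001, 0.052]
ft_force: [1.2, 0.8, 1.0]
width: 0.0697
grip_force: 0.0
```

```bash
python3 - <<'E'
from h import *
c=get_calibration("wrist");W=camera("wrist");S=camera("scene");cs=get_calibration("scene")
cv2.imwrite("pics/p2w.png",W);cv2.imwrite("pics/p2s.png",S)
o=np.zeros((384,800,3),np.uint8);o[:,:512]=W;o[:300,514:]=cv2.resize(S[150:240,190:276],(286,300));cv2.imwrite("pics/p2.png",o)
h=cv2.cvtColor(S,cv2.COLOR_BGR2HSV);m=cv2.inRange(h,(5,170,120),(17,255,255))
for k in cv2.findContours(m[:,:300],0,1)[0]:
  if cv2.contourArea(k)>60: print("scene",cv2.boxPoints(cv2.minAreaRect(k)).round(1).tolist(),cv2.approxPolyDP(k,2,True)[:,0].tolist())
h=cv2.cvtColor(W,cv2.COLOR_BGR2HSV);m=cv2.inRange(h,(3,140,120),(20,255,255))
for k in cv2.findContours(m[150:,150:350],0,1)[0]:
  if cv2.contourArea(k)>200: print("wrist",(cv2.approxPolyDP(k,3,True)[:,0]+[150,150]).tolist())
E
```

```text
scene [[57.29999923706055, 382.5], [72.0999984741211, 360.3999938964844], [77.19999694824219, 363.79998779296875], [62.400001525878906, 385.8999938964844]] [[76, 363], [71, 362], [58, 383], [63, 382]]
scene [[52.900001525878906, 182.60000610351562], [60.5, 122.19999694824219], [300.79998779296875, 152.1999969482422], [293.29998779296875, 212.6999969482422]] [[54, 175], [81, 180], [89, 165], [108, 168], [114, 173], [109, 186], [120, 188], [130, 166], [138, 163], [142, 170], [131, 191], [154, 195], [176, 173], [202, 177], [207, 162], [211, 161], [212, 166], [207, 178], [222, 182], [214, 202], [226, 204], [245, 176], [256, 178], [257, 186], [260, 188], [284, 191], [299, 167], [299, 152], [296, 155], [270, 153], [254, 148], [249, 150], [246, 147], [242, 163], [237, 166], [237, 148], [233, 144], [218, 143], [217, 159], [212, 162], [207, 144], [167, 142], [161, 139], [166, 143], [132, 145], [116, 157], [119, 160], [113, 169], [90, 161], [93, 150], [108, 152], [95, 148], [98, 144], [94, 141]]
scene [[233.39999389648438, 124.0], [236.10000610351562, 102.5], [258.5, 105.30000305175781], [255.8000030517578, 126.80000305175781]] [[240, 103], [240, 108], [235, 111], [235, 124], [252, 125], [257, 117], [257, 106]]
scene [[103.9000015258789, 133.0], [105.69999694824219, 89.69999694824219], [212.3000030517578, 94.0], [210.60000610351562, 137.3000030517578]] [[212, 101], [154, 92], [113, 123], [104, 133], [156, 132], [190, 136], [179, 131], [189, 129], [198, 119], [205, 118], [204, 109]]
wrist [[275, 162], [233, 162], [228, 176], [224, 173], [226, 180], [221, 181], [218, 189], [223, 192], [219, 193], [222, 205], [218, 210], [223, 212], [221, 220], [227, 226], [224, 229], [231, 231], [227, 233], [232, 237], [233, 250], [229, 168], [278, 167]]
```

View pics/p2.png

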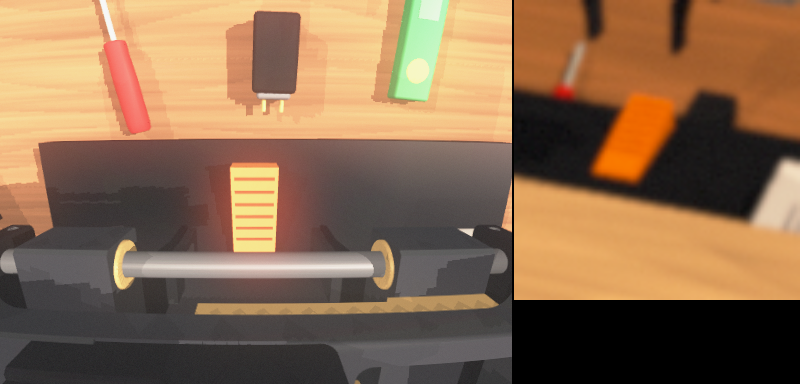

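The wedge lies flat on the shelf. Its thick end is at wrist (231–278,164) and its thin end at (234–275,251), which is scene (214–227,204). Next I fix its tip position and head to the torch.

```bash
sed -i 's/M=np.array(.*);RS/M=np.array([.603,.010,.092]);RS/' h.py; python3 - <<'E'
from h import *
c=get_calibration("wrist");cs=get_calibration("scene")
P,e=tri(c,(254.5,251),cs,(220.8,204));print("tip",P,e,to_sh(P))
def onsh(c,px,z):
    p,v=ray(c,px);n=RS.apply([0,0,1]);q=p+v*((M+n*z-p)@n)/(v@n);return to_sh(q).round(4)
for px,z in(((231,164),.028),((278,164),.028),((234,251),.004),((275,251),.004)): print(onsh(c,px,z))
print("scene",onsh(cs,(214.4,203.4),.004),onsh(cs,(227.2,204.6),.004))
print("TCP-based centre",to_sh([.54,-.0172,.0752])+[.010,0,0])
yaw=np.radians(-74)
plan([.48,-.40,.18],target(yaw))
E
```

```text
tip [ 0.59907285 -0.01562676  0.08692939] 0.002106695083156774 [-0.00443566 -0.02562676 -0.00463234]
[-0.0995 -0.0464  0.028 ]
[-0.0994 -0.007   0.028 ]
[-0.0083 -0.0473  0.004 ]
[-0.0081 -0.0061  0.004 ]
scene [ 0.0109 -0.0386  0.004 ] [ 0.0045 -0.0006  0.004 ]
TCP-based centre [-0.05441096 -0.0272     -0.01012267]
t 10.23 at [ 0.5323 -0.0173  0.1689] shift [ 0.169 -1.276 -0.057] turn [0.207 0.028 3.639] calls 4.58
```

Emit:
drive_tool(
  increments=[
    [0.01,-0.1,-0.1,0,0.135,0],
    [0.02,-0.24,-0.1,0,0.135,0],
    [0.05,-0.37,-0.1,0,0.135,0],
    [0.07,-0.5,-0.1,0,0.135,0],
    [0.08,-0.62,-0.1,0,0.135,0],
  ],
)

```text
time: 10.65
ee_pos: [0.5017, -0.2057, 0.1911]
eef_rot: [0.0, 1.0, -0.001, 0.0]
ft_force: [0.6, 0.2, -0.5]
width: 0.0698
grip_force: 0.0
```

Emit:
drive_tool(
  increments=[
    [0.02,-0.12,0,0,0,0.15],
    [0.04,-0.25,0,0,0,0.3],
    [0.07,-0.4,0,0,0,0.45],
    [0.1,-0.55,0,0,0,0.6],
    [0.12,-0.67,0,0,0,0.75],
  ],
)

```text
time: 11.07
ee_pos: [0.4667, -0.4027, 0.1913]
eef_rot: [0.293, 0.956, -0.0, 0.0]
ft_force: [-0.1, 0.5, -0.1]
width: 0.0696
grip_force: 0.0
```

Emit:
drive_tool(
  increments=[
    [0,0,0,0,0,0.15],
    [0,0,0,0,0,0.3],
    [0,0,0,0,0,0.45],
    [0,0,0,0,0,0.6],
    [0,0,0,0,0,0.75],
  ],
)

```text
time: 11.48
ee_pos: [0.4673, -0.401, 0.1909]
eef_rot: [0.558, 0.83, -0.0, 0.0]
ft_force: [0.1, -1.1, 0.2]
width: 0.0698
grip_force: 0.0
```

Emit:
drive_tool(
  increments=[
    [0,0,0,0,0,0.15],
    [0,0,0,0,0,0.3],
    [0,0,0,0,0,0.45],
    [0,0,0,0,0,0.6],
    [0,0,0,0,0,0.75],
  ],
)

```text
time: 11.9
ee_pos: [0.4674, -0.4008, 0.191]
eef_rot: [0.775, 0.632, -0.0, 0.0]
ft_force: [-0.8, 0.2, -0.5]
width: 0.0695
grip_force: 0.0
```

Emit:
drive_tool(
  increments=[
    [0,0,0,0,0,0.15],
    [0,0,0,0,0,0.3],
    [0,0,0,0,0,0.45],
    [0,0,0,0,0,0.6],
    [0,0,0,0,0,0.75],
  ],
)

```text
time: 12.32
ee_pos: [0.4674, -0.4008, 0.191]
eef_rot: [0.925, 0.38, -0.0, 0.0]
ft_force: [-0.3, -1.0, -0.4]
width: 0.0693
grip_force: 0.0
```

```bash
python3 - <<'E'
from h import *
plan([.47,-.41,.17],target(np.radians(-74)));print(read_state()["joint_positions"].round(2))
E
```

```text
t 12.32 at [ 0.4674 -0.4008  0.191 ] shift [-0.015  0.028  0.07 ] turn [0.001 0.    0.637] calls 0.8
[-0.13  0.48  1.05  1.55 -0.42  1.36  0.17]
```

Emit:
drive_tool(
  increments=[
    [-0.015,0.028,0.04,0,0,0.15],
    [-0.015,0.028,0.07,0,0,0.3],
    [-0.015,0.028,0.07,0,0,0.45],
    [-0.015,0.028,0.07,0,0,0.6],
    [-0.015,0.028,0.07,0,0,0.637],
  ],
)

```text
time: 12.73
ee_pos: [0.4702, -0.4098, 0.1696]
eef_rot: [0.99, 0.139, -0.0, 0.0]
ft_force: [0.1, 0.8, 0.5]
width: 0.0694
grip_force: 0.0
```

```bash
python3 - <<'E'
from h import *
camera("scene");s=read_state();c=get_calibration("wrist");W=camera("wrist");cv2.imwrite("pics/t1.png",W);ct=get_calibration("top")
print(s["ee_pos"],s["joint_positions"].round(2))
m=cv2.inRange(cv2.cvtColor(W,cv2.COLOR_BGR2HSV),(22,120,100),(36,255,255))
k=max(cv2.findContours(m,0,1)[0],key=cv2.contourArea);print(cv2.boxPoints(cv2.minAreaRect(k)).round(1).tolist(),cv2.approxPolyDP(k,3,True)[:,0].tolist())
for q in((.594,-.373,.019),(.503,-.40,.019),(.407,-.43,.019)): print(proj(c,q).round(0))
E
```

```text
[ 0.47020038 -0.40985627  0.16970128] [-0.15  0.58  1.14  1.55 -0.53  1.36 -0.25]
[[239.0, 116.0], [269.0, 116.0], [269.0, 233.0], [239.0, 233.0]] [[239, 117], [241, 227], [259, 233], [269, 226], [269, 117], [251, 116], [260, 121], [260, 139], [251, 139], [251, 121], [254, 179], [250, 227], [247, 116]]
[252.  67.]
[253. 154.]
[255. 235.]
```

View pics/t1.png

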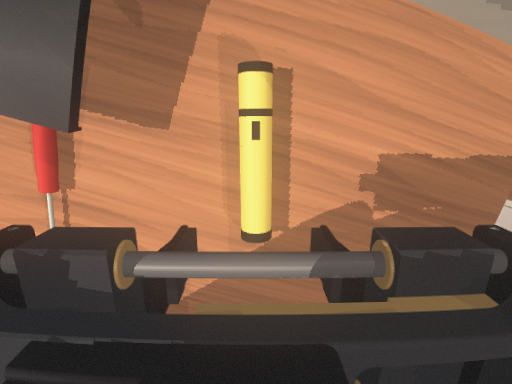

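The wrist view shows the whole torch, from its far end at (255,66) to its near end at (256,240), aligned with the tool. I'll compute its ends, check its height with the top view, and plan the grasp 38 mm towards the near end.

```bash
python3 - <<'E'
from h import *
c=get_calibration("wrist");ct=get_calibration("top")
A=onz(c,(255,66),.019);B=onz(c,(256,240),.019);d=A-B;C=(A+B)/2;u=d/np.linalg.norm(d)
print(A.round(4),B.round(4),"len",np.linalg.norm(d),"C",C.round(4),"yaw",np.degrees(np.arctan2(d[1],d[0])))
T=cv2.imread("pics/top0.png");print("height",tri(c,(255.5,110),ct,(393.2,191.5)))
# black ring line between yellow blobs in top: find dark pixels along axis
for q in(A,C,B): print("top proj",proj(ct,q).round(1))
g=u*-.038;G=C+g;yaw=np.arctan2(d[1],d[0])-np.pi/2
print("G",G.round(4));plan([G[0],G[1],.03],target(yaw));plan([G[0],G[1],-.009],target(yaw))
E
```

```text
[ 0.5958 -0.3751  0.019 ] [ 0.4008 -0.4334  0.019 ] len 0.20355478375464464 C [ 0.4983 -0.4042  0.019 ] yaw 16.66863237883512
height (array([ 0.54860967, -0.39014987,  0.00987427]), np.float64(0.006621206461998447))
top proj [388.4 176.4]
top proj [398.5 204.9]
top proj [408.9 234.1]
G [ 0.4619 -0.4151  0.019 ]
t 12.83 at [ 0.4702 -0.4099  0.1698] shift [-0.031  0.009  0.466] turn [ 0.001  0.001 -0.007] calls 0.67
t 12.83 at [ 0.4702 -0.4099  0.1698] shift [-0.031  0.009  0.596] turn [ 0.001  0.001 -0.007] calls 0.86
```

Emit:
drive_tool(
  increments=[
    [-0.031,0.009,0.12,0,0,0],
    [-0.031,0.009,0.25,0,0,0],
    [-0.031,0.009,0.37,0,0,0],
    [-0.031,0.009,0.47,0,0,0],
    [-0.031,0.009,0.53,0,0,0],
  ],
)

```text
time: 13.25
ee_pos: [0.461, -0.4139, 0.0075]
eef_rot: [0.99, 0.143, -0.001, -0.001]
ft_force: [-0.4, -0.4, -0.2]
width: 0.0697
grip_force: 0.0
```

Emit:
drive_tool(
  increments=[
    [0,0,0.02,0,0,0],
    [0,0,0.04,0,0,0],
    [0,0,0.055,0,0,0],
    [0,0,0.065,0,0,0],
    [0,0,0.065,0,0,0],
  ],
)

```text
time: 13.67
ee_pos: [0.4624, -0.4157, -0.0081]
eef_rot: [0.99, 0.142, 0.0, 0.001]
ft_force: [0.2, 0.4, -0.1]
width: 0.0697
grip_force: 0.0
```

Emit:
drive_tool(
  increments=[
    [0,0,0,0,0,0],
    [0,0,0,0,0,0],
    [0,0,0,0,0,0],
    [0,0,0,0,0,0],
    [0,0,0,0,0,0],
  ],
  claw=1,
  force=45,
)

```text
time: 14.08
ee_pos: [0.4621, -0.4155, -0.0083]
eef_rot: [0.99, 0.142, 0.0, 0.001]
ft_force: [-1.1, -0.5, 0.3]
width: 0.0441
grip_force: 0.0
```

Emit:
drive_tool(
  increments=[
    [0,0,0,0,0,0],
    [0,0,0,0,0,0],
    [0,0,0,0,0,0],
    [0,0,0,0,0,0],
    [0,0,0,0,0,0],
  ],
)

```text
time: 14.5
ee_pos: [0.4621, -0.4154, -0.0085]
eef_rot: [0.99, 0.142, -0.0, 0.0]
ft_force: [0.5, 1.1, 2.4]
width: 0.0371
grip_force: 45.0
```

The torch is gripped: width 37 mm at 45 N, with the centre 38 mm along +x of the tool and 27.5 mm above the TCP. I'll lift it and plan.

Emit:
drive_tool(
  increments=[
    [0,0,-0.1,0,0,0],
    [0,0,-0.2,0,0,0],
    [0,0,-0.33,0,0,0],
    [0,0,-0.46,0,0,0],
    [0,0,-0.6,0,0,0],
  ],
)

```text
time: 14.92
ee_pos: [0.4611, -0.4147, 0.1718]
eef_rot: [0.99, 0.142, -0.001, -0.0]
ft_force: [1.2, -0.7, -3.3]
width: 0.037
grip_force: 45.0
```

```bash
cat >> h.py <<'E'
QT=target(0,np.radians(9))
def tcp_for(x,y,z): return sh(x,y,z)-QT.apply([.038,0,-.0275])
E
python3 - <<'E'
from h import *
s=read_state();print(s["width"],s["grip_force"],s["ft_force"])
print(QT.as_matrix().round(2).tolist(),tcp_for(.022,-.031,.019).round(4))
plan(tcp_for(.022,-.031,.10),QT)
print(R.from_quat(s["eef_rot"]).as_matrix().round(3).tolist())
E
```

```text
0.0370051016287503 44.99443531036377 [ 1.23531512 -0.6760186  -3.28972943]
[[0.0, 0.99, 0.16], [1.0, 0.0, 0.0], [0.0, 0.16, -0.99]] [ 0.6272 -0.059   0.086 ]
t 14.92 at [ 0.4611 -0.4147  0.1718] shift [ 0.837 -0.99   0.017] turn [-0.174  0.13  -1.634] calls 2.07
[[0.96, 0.281, -0.002], [0.281, -0.96, 0.0], [-0.002, -0.001, -1.0]]
```

Emit:
drive_tool(
  increments=[
    [0.05,-0.06,-0.05,0,0,0],
    [0.13,-0.15,-0.1,0,0,0],
    [0.22,-0.26,-0.1,0,0,0],
    [0.31,-0.37,-0.1,0,0,0],
    [0.4,-0.47,-0.1,0,0,0],
  ],
)

```text
time: 15.33
ee_pos: [0.5371, -0.2449, 0.2007]
eef_rot: [0.99, 0.142, -0.0, 0.0]
ft_force: [0.7, -0.9, -3.5]
width: 0.0371
grip_force: 45.0
```

Emit:
drive_tool(
  increments=[
    [0.08,-0.1,0,0,0,-0.15],
    [0.16,-0.2,0,0,0,-0.3],
    [0.24,-0.3,0,0,0,-0.45],
    [0.33,-0.4,0,0,0,-0.6],
    [0.41,-0.49,0,0,0,-0.75],
  ],
)

```text
time: 15.75
ee_pos: [0.6142, -0.0681, 0.2002]
eef_rot: [0.904, 0.427, -0.0, -0.0]
ft_force: [0.9, -0.3, -3.0]
width: 0.0371
grip_force: 45.0
```

Emit:
drive_tool(
  increments=[
    [0,0,0,0,0,-0.15],
    [0,0,0,0,0,-0.3],
    [0,0,0,0,0,-0.45],
    [0,0,0,0,0,-0.6],
    [0,0,0,0,0,-0.75],
  ],
)

```text
time: 16.17
ee_pos: [0.6134, -0.0712, 0.2001]
eef_rot: [0.742, 0.67, -0.001, 0.0]
ft_force: [-0.2, -0.2, -3.2]
width: 0.0367
grip_force: 45.0
```

```bash
python3 - <<'E'
from h import *
plan(tcp_for(.022,-.031,.08),QT)
E
```

```text
t 16.17 at [ 0.6134 -0.0712  0.2001] shift [0.043 0.021 0.178] turn [-0.201  0.012 -0.129] calls 0.3
```

Emit:
drive_tool(
  increments=[
    [0.02,0.01,0,-0.1,0.006,-0.065],
    [0.043,0.021,0,-0.201,0.012,-0.129],
    [0.043,0.021,0.05,-0.201,0.012,-0.129],
    [0.043,0.021,0.1,-0.201,0.012,-0.129],
    [0.043,0.021,0.16,-0.201,0.012,-0.129],
  ],
)

```text
time: 16.58
ee_pos: [0.6212, -0.0586, 0.1524]
eef_rot: [0.707, 0.703, 0.056, 0.056]
ft_force: [-0.1, -0.5, -3.8]
width: 0.0372
grip_force: 45.0
```

```bash
python3 - <<'E'
from h import *
camera("top");s=read_state();cs=get_calibration("scene");S=camera("scene");cv2.imwrite("pics/q.png",S)
r=R.from_quat(s["eef_rot"]);C=s["ee_pos"]+r.apply([.038,0,-.0275]);u=r.apply([1,0,0])
print("C shelf",to_sh(C).round(4),"ends proj",proj(cs,C+u*.1).round(1),proj(cs,C-u*.1).round(1),proj(cs,C).round(1))
h=cv2.cvtColor(S,cv2.COLOR_BGR2HSV);m=cv2.inRange(h,(22,120,90),(36,255,255));m[:,:120]=0
k=max(cv2.findContours(m,0,1)[0],key=cv2.contourArea);print("yellow",cv2.boxPoints(cv2.minAreaRect(k)).round(1).tolist(),cv2.contourArea(k))
plan(tcp_for(.022,-.031,.028),QT);plan(tcp_for(.022,-.031,.019),QT);plan(tcp_for(.012,-.031,.019),QT)
E
```

```text
C shelf [ 0.0208 -0.0304  0.0817] ends proj [248.5 188.8] [182.9 176.9] [214.9 182.7]
yellow [[199.5, 186.5], [202.5, 172.5], [247.8000030517578, 182.1999969482422], [244.8000030517578, 196.1999969482422]] 493.5
t 16.68 at [ 0.6192 -0.0587  0.1497] shift [-0.001 -0.004  0.184] turn [-0.006  0.001 -0.007] calls 0.27
t 16.68 at [ 0.6192 -0.0587  0.1497] shift [-0.001 -0.006  0.214] turn [-0.006  0.001 -0.007] calls 0.31
t 16.68 at [ 0.6192 -0.0587  0.1497] shift [-0.001 -0.039  0.212] turn [-0.006  0.001 -0.007] calls 0.31
```

Emit:
drive_tool(
  increments=[
    [0,0,0.05,0,0,0],
    [0,0,0.09,0,0,0],
    [0,0,0.13,0,0,0],
    [0,0,0.16,0,0,0],
    [0,0,0.185,0,0,0],
  ],
)

```text
time: 17.1
ee_pos: [0.6301, -0.0591, 0.0969]
eef_rot: [0.707, 0.703, 0.055, 0.056]
ft_force: [-0.2, -0.2, -3.5]
width: 0.0373
grip_force: 45.0
```

Emit:
drive_tool(
  increments=[
    [0,0,0.004,0,0,0],
    [0,0,0.008,0,0,0],
    [0,0,0.012,0,0,0],
    [0,0,0.016,0,0,0],
    [0,0,0.016,0,0,0],
  ],
)

```text
time: 17.52
ee_pos: [0.6312, -0.059, 0.0935]
eef_rot: [0.707, 0.703, 0.056, 0.056]
ft_force: [0.9, 0.6, -3.7]
width: 0.0371
grip_force: 45.0
```

Emit:
drive_tool(
  increments=[
    [0,0,0.003,0,0,0],
    [0,0,0.006,0,0,0],
    [0,0,0.008,0,0,0],
    [0,0,0.008,0,0,0],
    [0,0,0.008,0,0,0],
  ],
)

```text
time: 17.93
ee_pos: [0.6314, -0.059, 0.0909]
eef_rot: [0.707, 0.703, 0.056, 0.056]
ft_force: [0.4, -0.2, -3.4]
width: 0.0365
grip_force: 45.0
```

Emit:
drive_tool(
  increments=[
    [0,-0.01,0.003,0,0,0],
    [0,-0.013,0.006,0,0,0],
    [0,-0.013,0.009,0,0,0],
    [0,-0.013,0.012,0,0,0],
    [0,-0.013,0.012,0,0,0],
  ],
)

```text
time: 18.35
ee_pos: [0.6281, -0.0591, 0.0869]
eef_rot: [0.707, 0.703, 0.056, 0.056]
ft_force: [-1.8, -1.7, 0.1]
width: 0.037
grip_force: 45.0
```

Emit:
drive_tool(
  increments=[
    [0,0,0.002,0,0,0],
    [0,0,0.004,0,0,0],
    [0,0,0.006,0,0,0],
    [0,0,0.006,0,0,0],
    [0,0,0.006,0,0,0],
  ],
)

```text
time: 18.77
ee_pos: [0.6282, -0.059, 0.0867]
eef_rot: [0.707, 0.703, 0.056, 0.055]
ft_force: [-16.4, 2.2, 22.3]
width: 0.0369
grip_force: 45.0
```

Contact with the shelf at the expected height. I'll ease the press, then slide downhill towards the wedge, watching the force.

Emit:
drive_tool(
  increments=[
    [0,0,-0.006,0,0,0],
    [0,0,-0.007,0,0,0],
    [0,-0.01,-0.008,0,0,0],
    [0,-0.02,-0.008,0,0,0],
    [0,-0.02,-0.008,0,0,0],
  ],
)

```text
time: 19.18
ee_pos: [0.6217, -0.059, 0.0862]
eef_rot: [0.707, 0.703, 0.056, 0.056]
ft_force: [-0.7, -0.8, -1.1]
width: 0.0374
grip_force: 45.0
```

Emit:
drive_tool(
  increments=[
    [0,-0.002,0,0,0,0],
    [0,-0.004,0,0,0,0],
    [0,-0.006,0,0,0,0],
    [0,-0.008,-0.0005,0,0,0],
    [0,-0.01,-0.0005,0,0,0],
  ],
)

```text
time: 19.6
ee_pos: [0.619, -0.059, 0.086]
eef_rot: [0.707, 0.703, 0.056, 0.056]
ft_force: [0.4, 0.2, -2.3]
width: 0.0368
grip_force: 45.0
```

Emit:
drive_tool(
  increments=[
    [0,-0.002,0,0,0,0],
    [0,-0.004,0,0,0,0],
    [0,-0.006,0,0,0,0],
    [0,-0.008,-0.0005,0,0,0],
    [0,-0.01,-0.0005,0,0,0],
  ],
)

```text
time: 20.02
ee_pos: [0.616, -0.059, 0.0857]
eef_rot: [0.707, 0.703, 0.056, 0.056]
ft_force: [0.5, -0.1, -2.0]
width: 0.0368
grip_force: 45.0
```

```bash
python3 - <<'E'
from h import *
camera("top");s=read_state();cs=get_calibration("scene");S=camera("scene")
r=R.from_quat(s["eef_rot"]);C=s["ee_pos"]+r.apply([.038,0,-.0275]);print("C shelf",to_sh(C).round(4),s["ft_force"].round(1),s["ee_pos"])
o=cv2.resize(S[165:225,170:270],(800,480),interpolation=cv2.INTER_CUBIC);cv2.imwrite("pics/q2.png",o)
h=cv2.cvtColor(S,cv2.COLOR_BGR2HSV)
for n,lo,hi in(("ye",(22,110,80),(36,255,255)),("or",(4,150,90),(17,255,255))):
  m=cv2.inRange(h,lo,hi)[165:225,170:275]
  for k in cv2.findContours(m,0,1)[0]:
    if cv2.contourArea(k)>15: print(n,(cv2.boxPoints(cv2.minAreaRect(k))+[170,165]).round(1).tolist(),cv2.contourArea(k))
print("tip proj",[proj(cs,sh(-.003,y,.004)).round(1).tolist() for y in(-.047,-.007)],"torch",[proj(cs,C+RS.apply([0,y,0])).round(1).tolist() for y in(-.1,0,.1)])
E
```

```text
C shelf [ 0.011  -0.031   0.0198] [ 0.9 -1.5 -1.4] [ 0.6159199  -0.05899587  0.08566387]
ye [[188.0, 191.0], [198.0, 191.0], [198.0, 202.0], [188.0, 202.0]] 90.5
ye [[202.1, 203.8], [204.6, 189.4], [248.5, 197.3], [245.9, 211.7]] 519.0
or [[239.0, 215.0], [260.0, 215.0], [260.0, 224.0], [239.0, 224.0]] 74.0
or [[215.0, 212.0], [221.0, 212.0], [221.0, 220.0], [215.0, 220.0]] 17.0
or [[190.9, 214.0], [192.4, 202.8], [214.2, 205.7], [212.7, 216.9]] 67.0
or [[213.0, 165.0], [274.0, 165.0], [274.0, 195.0], [213.0, 195.0]] 1187.5
or [[170.0, 165.0], [193.0, 165.0], [193.0, 180.0], [170.0, 180.0]] 181.0
tip proj [[213.5, 200.5], [226.1, 202.9]] torch [[185.6, 193.4], [216.6, 199.4], [249.1, 205.5]]
```

No wedge contact yet at torch x = 0.011, so I continue in finer steps.

Emit:
drive_tool(
  increments=[
    [0,-0.002,0,0,0,0],
    [0,-0.004,0,0,0,0],
    [0,-0.006,0,0,0,0],
    [0,-0.008,0,0,0,0],
    [0,-0.008,0,0,0,0],
  ],
)

```text
time: 20.53
ee_pos: [0.6138, -0.0589, 0.0854]
eef_rot: [0.707, 0.703, 0.056, 0.056]
ft_force: [1.2, -0.0, -1.0]
width: 0.0374
grip_force: 45.0
```

Emit:
drive_tool(
  increments=[
    [0,-0.002,0,0,0,0],
    [0,-0.004,0,0,0,0],
    [0,-0.006,0,0,0,0],
    [0,-0.006,0,0,0,0],
    [0,-0.006,0,0,0,0],
  ],
)

```text
time: 20.95
ee_pos: [0.612, -0.0589, 0.0852]
eef_rot: [0.707, 0.703, 0.056, 0.056]
ft_force: [0.1, 0.5, 0.8]
width: 0.037
grip_force: 45.0
```

```bash
python3 - <<'E'
from h import *
s=read_state();S=camera("scene");W=camera("wrist");T=camera("top")
o=np.zeros((600,800,3),np.uint8);o[:384,:512]=W;o[386:596,:350]=cv2.resize(S[165:225,170:270],(350,210),interpolation=cv2.INTER_CUBIC)
o[386:596,352:702]=cv2.resize(T[130:220,200:350],(350,210),interpolation=cv2.INTER_CUBIC);cv2.imwrite("pics/f.png",o)
c=get_calibration("wrist");r=R.from_quat(s["eef_rot"]);C=s["ee_pos"]+r.apply([.038,0,-.0275]);print("C",to_sh(C).round(4))
for n,a in(("tip+",(-.0044,-.007,.004)),("tip-",(-.0044,-.047,.004)),("thick+",(-.1044,-.007,.028)),("thick-",(-.1044,-.047,.028)),("torchC",to_sh(C)),("end",to_sh(C)+[0,.1,0])): print(n,proj(c,sh(*a)).round(0))
E
```

```text
C [ 0.007  -0.0309  0.0197]
tip+ [233. 137.]
tip- [235. 203.]
thick+ [ 38. 145.]
thick- [ 51. 219.]
torchC [254. 182.]
end [253. -18.]
```

View pics/f.png

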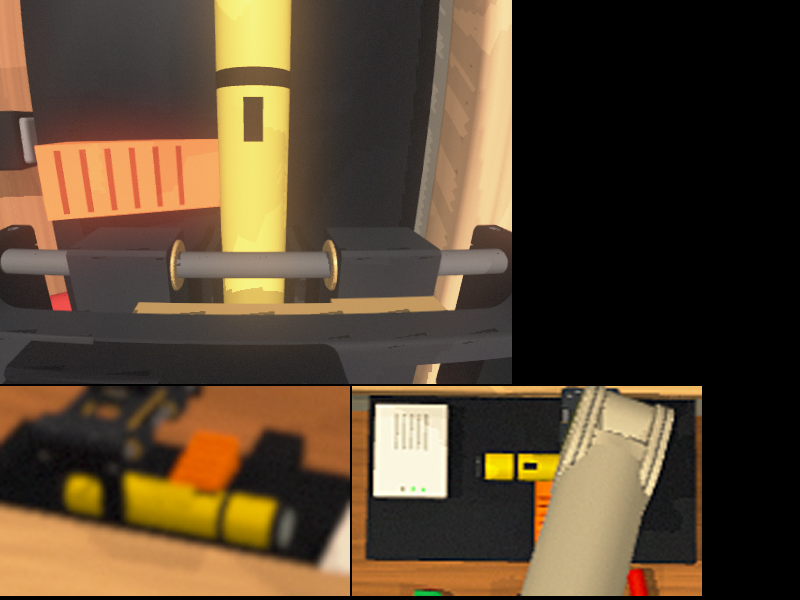

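The wrist view shows the wedge's thick end at (36–52,147–219), essentially unmoved. The torch lies across its thin end, with the torch's middle near row 182 and the wedge's middle near row 174. The wedge runs right up to the torch, so I release gently.

Emit:
drive_tool(
  increments=[
    [0,0,0,0,0,0],
    [0,0,0,0,0,0],
    [0,0,0,0,0,0],
    [0,0,0,0,0,0],
    [0,0,0,0,0,0],
  ],
  claw=0.4,
)

```text
time: 21.52
ee_pos: [0.6119, -0.059, 0.085]
eef_rot: [0.707, 0.703, 0.056, 0.056]
ft_force: [0.2, 0.4, 0.2]
width: 0.0516
grip_force: 0.0
```

Emit:
drive_tool(
  increments=[
    [0,0,-0.01,0,0,0],
    [0,0,-0.03,0,0,0],
    [0,0,-0.06,0,0,0],
    [0,0,-0.1,0,0,0],
    [0,0,-0.15,0,0,0],
  ],
)

```text
time: 21.93
ee_pos: [0.6045, -0.0591, 0.1305]
eef_rot: [0.707, 0.703, 0.056, 0.056]
ft_force: [0.8, -0.3, 0.6]
width: 0.0523
grip_force: 0.0
```

Emit:
drive_tool(
  increments=[
    [0,0,-0.05,0,0,0],
    [0,0,-0.12,0,0,0],
    [0,0,-0.2,0,0,0],
    [0,0,-0.25,0,0,0],
    [0,0,-0.25,0,0,0],
  ],
)

```text
time: 22.35
ee_pos: [0.5944, -0.0596, 0.208]
eef_rot: [0.707, 0.702, 0.058, 0.057]
ft_force: [0.5, 0.7, 0.5]
width: 0.0524
grip_force: 0.0
```

```bash
python3 - <<'E'
from h import *
for _ in range(3):
    c=get_calibration("wrist");W=camera("wrist")
    m=cv2.inRange(cv2.cvtColor(W,cv2.COLOR_BGR2HSV),(20,90,90),(36,255,255));m[225:]=0
    k=max(cv2.findContours(m,0,1)[0],key=cv2.contourArea);b=cv2.boxPoints(cv2.minAreaRect(k))
    mo=cv2.inRange(cv2.cvtColor(W,cv2.COLOR_BGR2HSV),(2,110,150),(15,255,255));mo[225:]=0;mo[:,:60]=0
    ko=max(cv2.findContours(mo,0,1)[0],key=cv2.contourArea)
    print(b.round(0).tolist(),"or",cv2.boxPoints(cv2.minAreaRect(ko)).round(0).tolist())
for n,a in(("torchC",(.007,-.031,.019)),("torch+.05",(.007,.02,.019)),("thick+",(-.1044,-.007,.028)),("tip+",(-.0044,-.007,.004))): print(n,proj(c,sh(*a)).round(0))
cv2.imwrite("pics/end.png",W);print(read_state()["time"])
E
```

```text
[[231.0, 102.0], [270.0, 102.0], [270.0, 224.0], [231.0, 224.0]] or [[51.0, 5.0], [110.0, -1.0], [122.0, 134.0], [62.0, 139.0]]
[[232.0, 103.0], [271.0, 103.0], [271.0, 224.0], [232.0, 224.0]] or [[51.0, 5.0], [110.0, -0.0], [122.0, 135.0], [62.0, 140.0]]
[[233.0, 103.0], [273.0, 103.0], [273.0, 224.0], [233.0, 224.0]] or [[51.0, 5.0], [111.0, -1.0], [122.0, 134.0], [62.0, 139.0]]
torchC [254. 157.]
torch+.05 [253. 103.]
thick+ [132. 135.]
tip+ [241. 132.]
22.5
```

Emit:
drive_tool(
  increments=[
    [0,0,0,0,0,0],
    [0,0,0,0,0,0],
    [0,0,0,0,0,0],
    [0,0,0,0,0,0],
    [0,0,0,0,0,0],
  ],
)

```text
time: 22.92
ee_pos: [0.593, -0.059, 0.2033]
eef_rot: [0.707, 0.703, 0.056, 0.056]
ft_force: [0.5, -0.1, -0.6]
width: 0.0523
grip_force: 0.0
```

```bash
python3 - <<'E'
from h import *
for i in range(8):
    c=get_calibration("wrist");W=camera("wrist")
    h=cv2.cvtColor(W,cv2.COLOR_BGR2HSV);m=cv2.inRange(h,(20,90,90),(36,255,255))
    x=[np.flatnonzero(m[r,150:340])[[0,-1]]+150 for r in(115,200)]
    if i in(0,7): print([v.tolist() for v in x],proj(c,sh(.007,.008,.019)).round(1),proj(c,sh(.007,-.07,.019)).round(1),read_state()["ee_pos"])
o=[np.flatnonzero(cv2.inRange(h,(2,110,120),(19,255,255))[r,100:300])[[0,-1]]+100 for r in(145,170,185)];print("orange spans",[v.tolist() for v in o])
E
```

```text
[[234, 273], [236, 272]] [254.  115.4] [254.6 196.4] [ 0.59299004 -0.05898079  0.20332326]
[[234, 273], [235, 272]] [253.8 115.6] [254.4 196.5] [ 0.59307935 -0.05891179  0.20356277]
orange spans [[113, 233], [100, 273], [100, 234]]
```

The torch is at rest, centred at column 253.5 against an expected 254. It lies straight, and the wedge's orange runs right up to it at column 233. I'm handing in.

```bash
python3 -c "
from bench import *
print(close_job())"
```

```text
the job is handed in; nothing more can be done
None
```

I laid the wedge flat on the shelf with its thin end uphill, then laid the torch along the shelf against that end, let go of it and handed the job in at about 23 s; the torch was at rest in the last pictures, but the hand-in gave no verdict.

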